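# Find the thread hand of a jig lock, loosen it and draw the contact head back

## Robot

A 6-joint arm with a two-finger parallel gripper is mounted at the origin on the work surface. World frame = base frame: x ahead of the robot, y to its left, z up, the work surface at z = 0. Lengths are in m, angles in rad, forces in N, time in s.
With the tool pointing down it reaches from about 0.3 to 0.775 m from the base axis. Payload 14.6 kg.
Tool frame: the origin (TCP) lies midway between the tips of the shut fingers; the grasp point (between the pads) lies 19 mm behind it; z points along the fingers, y is the line along which they close (so a half turn about z gives the same grasp; the last joint's range is limited). The gripper opens to 94 mm and grips with 3 to 60 N. Pads are 16 mm wide; open, the fingers measure 119 mm over their backs; the gripper's body (75 mm by 177 mm) begins 78 mm behind the grasp point.
Start: joints at [1.254, 0.3, 1.521, -0, 1.321, -0.067], TCP at [0.136, 0.533, 0.205] pointing down, gripper open.
Joint ranges: [-3.03, 3.03], [-0.79, 2.21], [0.23, 2.52], [-1.04, 4.18], [0, 3.07], [-2.55, 2.55]. Speed limits (rad/s): [2.22, 2.22, 2.57, 3.14, 3.14, 3.14].

## Interface

Orientations are given as [roll, pitch, yaw] about the fixed x, y, z axes, in that order (R = Rz(yaw) Ry(pitch) Rx(roll)).
In Python, from station import telemetry, optics, ctrl gives the robot as it stands.
- The arm moves only by the tool carry_out, never from a script. Its argument "plan" is a list that holds one entry, the list of rows, each a list of 7 numbers: the shift along the tool's x, y, z in mm, then the turn, a rotation vector about the tool's x, y, z in rad, then the finger opening in mm, from 0 to 94. A call has 1 to 20 rows; each row shifts and turns the commanded pose from where the row before left it, along the tool's axes as they then stand; what a row does not reach is not made up. A row lasts 1/12 s, in which the tool goes at most 41.7 mm and 7.16 degrees, less where a joint would pass 70% of its speed; a pose out of reach is approached as far as the arm can. A call with a gripper value outside its range is refused whole. The fingers move at their own pace and stop on an object; "squeeze" is the grip in N (left out, the last holds). Time passes only in rows, so rows that do not move let the fingers close. It gives the time, the measured TCP pose, the force, the opening and the grip force at its end, in the units of the state.
- telemetry.get_obs(): the state, without advancing time (a new reading comes with each control period).
- optics.camera(name): name is "scene" or "top"; returns a dict with "pixels" (384x512x3 uint8, red, green, blue), "intrinsics" (3x3 intrinsics, pixels), "dist_coeffs" ([k1, k2, p1, p2, k3] as OpenCV has them; the pictures are not rectified), "origin" and "rotation" of the camera in the world. Camera axes: x right, y down, z forward; pixel columns grow to the right and rows downward; lengths in m; the calibration is good to about 2 mm. A picture is of the moment at which its call begins. There is no depth.
- ctrl.hand_in(): hands the job in; it is judged then, once.
The state is a dict: "time_s": time; "qpos": joint angles; "joint_vel": joint speeds; "tau": joint torques, N m; "ee_pos": TCP position; "eef_rot": TCP orientation; "force": force on the tool from outside, world axes, zero at the start; "moment": the same for the moment, N m; "grip_width": finger opening in m; "grip_force": force on a finger pad.
Only numpy, scipy, OpenCV 4.12 (cv2) and the standard library are available. Lean on these libraries where they do the work, as an engineer would, in place of code of your own. Each camera call takes 0.05 s, during which the arm holds its last target. There are 200 camera calls.

## Task

The charger in the test jig has finished its test. Loosen the black lock knob on top of the jig's contact head by about a third of a turn (nobody remembers whether its screw has a right-hand or a left-hand thread, so feel gently which way it comes loose and never force it tighter), then slide the head back away from the charger until it meets its stop, and let go. Leave the knob loose, the charger in its nest, and the other things on the bench where they lie.

Things in the scene. Friction and masses are not known exactly. Their poses are not given: they have to be found in the camera images.
- jig: Charger test jig, fixed: aluminium plate 300 x 130 x 15 mm. Origin: centre of its underside, on the bench; z up, x along the plate: the charger's nest is at the -x end, the contact head slides on rails towards +x up to a steel stop block (16 x 90 mm, top 37 mm over the bench, centred at jig x = 126 mm).
- head (a joint): Place of the contact head along jig x, m: 0 = forward at the charger (start, locked), 0.060 = fully back at its stop. Grey block 90 x 90 mm, 20 to 62 mm over the bench, centred at jig x = 10 mm + this value, y = 0. Locked it has 2 mm of play, then gives 1 mm per 5 N; free it slides with about 3 N of friction and stays where left. Moved by its knob, or pushed.
- knob_grip (a point): On the vertical axis of the black lock knob, 88 mm over the bench (grip height), mid-head. Knob: upright bar 56 mm long, 14 mm wide, 24 mm high (74 to 98 mm over the bench), centred on a 32 mm round hub. x axis along the bar, y across its 14 mm width, z up; turns with the knob, travels with the head. The knob does not rise as it turns.
- knob (a joint): Knob angle, rad, + = anticlockwise from above; 0 = tight as found, ends at +-2.4. Thread left- or right-hand, differs from run to run, cannot be seen. Loosening way: an even friction of about 0.15 N m. Tightening way: after about 0.03 rad the torque climbs above that by 1.8 N m per rad (a spring washer winds up). The head is free once the knob is 1.6 rad or more off tight.
- windup (a joint): How far the spring washer under the lock screw is wound up by tightening, rad, either sign (that of the turning); 0 = as found. 0.25 rad (0.45 N m over the friction, about 0.6 N m at the knob) is over-tightened and spoils the screw.
- nest (a point): Centre of the nest's floor on the jig, 15 mm over the bench; axes as the jig's. Nest walls are 8 mm high.
- module: The charger under test: black block 70 x 34 x 20 mm lying loose in the nest, its ports to the jig's +x. Origin: centre of its underside, x along it.
- hub: Bystander: aluminium port hub 85 x 34 x 18 mm lying beside the jig, on its +y side. Origin: centre of its underside.
- driver: Bystander: screwdriver with a black handle, 160 mm long, 26 mm thick, lying beside the jig on its -y side. Origin: under its middle, x along it.
- tape: Bystander: roll of tape lying flat, 96 mm across, 24 mm high. Origin: centre of its underside.
- car_plug: Bystander: black plug with a steel nose, 73 mm long, 22 mm thick, lying. Origin: under its middle.
- spare_charger: Bystander: a black charger 70 x 34 x 20 mm like the one in the jig, lying on the bench. Origin: centre of its underside.
- tweezer_box: Bystander: white flat case 110 x 50 x 22 mm. Origin: centre of its underside.
There are look-alikes about, which are no part of the job. What is shaped like the module but purple or yellow is not meant.

How it is judged:
On the way, in this order (a step that is already met when the one before it is completed fails the run):
1. the lock knob has been turned loose by at least 1.65 rad, the head still forward ((value of joint knob above 1.65 rad or value of joint knob below -1.65 rad) and value of joint head below 0.03 m), for 0.2 s.
2. the head has been slid back to its stop (at least 55 of 60 mm) (value of joint head above 0.055 m), for 0.2 s.
At the end, for the whole second after the job is handed in: The head stands at least 55 mm (of 60) back from where it was, at rest; the knob is still at least 1.5 rad loose; the charger lies in its nest, within 8 mm of its centre (value of joint head above 0.055 m and linear speed of module below 0.01 m/s and velocity of joint head between -0.01 and 0.01 m/s and (value of joint knob above 1.5 rad or value of joint knob below -1.5 rad) and horizontal distance between module and nest below 0.008 m and height (world z) of module below 0.02 m); the robot touches nothing.
It fails at once if the lock screw is over-tightened: washer wound up by more than 0.25 rad (value of joint windup above 0.25 rad or value of joint windup below -0.25 rad).
It fails at once if the charger leaves its nest (moved over 15 mm) (distance of module from where it was at the start of the episode above 0.015 m).
It fails at once if a bystander is shifted by more than 20 mm (distance of any of hub, driver, tape, car_plug, spare_charger, tweezer_box from where it was at the start of the episode above 0.02 m).
It also fails if it takes over 64 s, if anything falls off the work surface, if the arm or the gripper's body presses on something with over 40 N, if the wrist force passes 120 N, or if a joint passes its speed limit or range.

## Working session

There is one attempt and no reset: what is moved stays moved. The work goes in short steps, Python scripts to look and compute and a tool call to move; the robot and the scene stay as the last step left them, time stands still between calls to the robot, and variables do not carry over. Pictures are saved under pics/ and viewed, at most 10 in all, crops included, and the job is handed in when it is done.

Besides the shell and the picture viewer there is one more tool, called after "Request:" as name(argument=value, ...), one argument or row to a line, values as JSON. carry_out: Moves the arm, as the interface text tells. Its arguments: {"type":"object","properties":{"plan":{"type":"array","items":{"type":"array","items":{"type":"array","items":{"type":"number"}}}},"squeeze":{"type":"number"}},"required":["plan"]}

```bash
mkdir -p pics; cat > h.py <<'E'
import numpy as np, cv2
from station import telemetry, optics, ctrl
def ray(c,uv):
    p=cv2.undistortPoints(np.array([[uv]],float),np.array(c["intrinsics"]),np.array(c["dist_coeffs"]))[0,0]
    return np.array(c["origin"]),np.array(c["rotation"])@np.array([p[0],p[1],1])
def onz(c,uv,z):
    o,d=ray(c,uv); return o+d*(z-o[2])/d[2]
E
python3 - <<'E'
from h import *
import pickle
cs={n:optics.camera(n) for n in("scene","top")}
pickle.dump(cs,open("c0.pkl","wb"))
for n,c in cs.items():
    print(n,c["origin"],np.round(c["rotation"],3).tolist())
    cv2.imwrite(f"pics/{n}0.png",cv2.resize(c["pixels"][:,:,::-1],(800,600),interpolation=cv2.INTER_CUBIC))
print(telemetry.get_obs())
E
```

```text
scene [1.51708629 0.33350273 0.84401249] [-2.274, -0.013, 1.865]
top [0.36950118 0.03895967 0.99274787] [-3.009, 0.006, -1.593]
{'time_s': 0.1, 'qpos': array([ 1.25440057e+00,  3.00411774e-01,  1.52149403e+00, -4.27892549e-05,
        1.32070156e+00, -6.65944633e-02]), 'joint_vel': array([ 0.00186445,  0.00093764, -0.00066733, -0.00105749, -0.00065757,
        0.00011647]), 'tau': array([-2.89177597e-04, -5.32634425e+01, -3.53285301e+01,  7.08816969e-02,
        2.34568783e-02, -3.52418510e-05]), 'ee_pos': array([0.13590636, 0.53271012, 0.2049557 ]), 'eef_rot': array([-3.14057743e+00, -2.61687835e-05,  2.89180196e+00]), 'force': array([-0.00738308, -0.37488651, -0.6604086 ]), 'moment': array([ 0.0162666 , -0.03584215, -0.05085237]), 'grip_force': 0.0, 'grip_width': 0.09428364226870588}
```

View pics/top0.png

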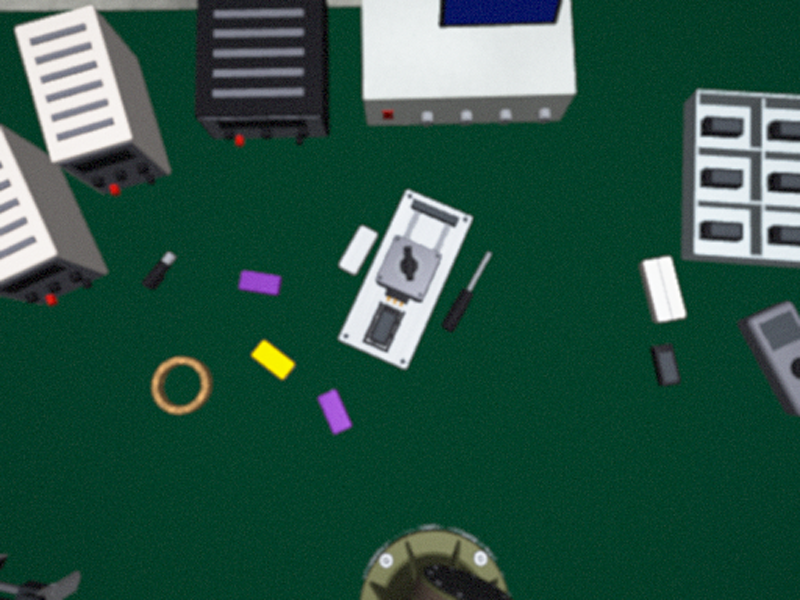

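View pics/scene0.png

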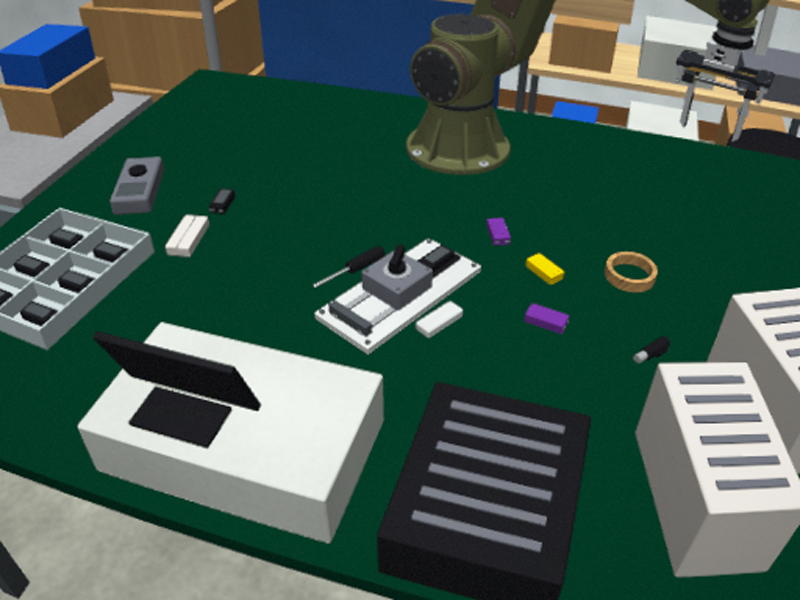

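The top view shows a single jig, at (405,280) in the 800 px picture. Its nest and charger are at (383,326), the stop block at (435,213) and the black knob at (408,264). The hub is at (358,250) and the driver at (467,292). The black charger at (665,364) is the spare, and the tray chargers, purple blocks and yellow block are look-alikes.

```bash
sed -i 's/^def ray/from scipy.spatial.transform import Rotation as Ro\ndef ray/; s/np.array(c\["rotation"\])@np.array(\(.*\))$/Ro.from_euler("xyz",c["rotation"]).apply(\1)/' h.py
python3 - <<'E'
from h import *
import pickle
cs=pickle.load(open("c0.pkl","rb")); c=cs["top"]; im=c["pixels"]
g=im.astype(int)
sub=np.zeros(im.shape[:2],np.uint8)
nongreen=~((g[...,1]>g[...,0]+15))
sub[110:245,205:310]=nongreen[110:245,205:310]*255
cn=max(cv2.findContours(sub,cv2.RETR_EXTERNAL,cv2.CHAIN_APPROX_NONE)[0],key=cv2.contourArea)
P=np.array([onz(c,p[0],0.015)[:2] for p in cn],np.float32)
r=cv2.minAreaRect(P); print("plate",r)
b=cv2.boxPoints(r);print(b)
# knob dark
m=np.zeros_like(sub); m[150:185,248:275]=(g.max(2)<60)[150:185,248:275]*255
n,l,s,ce=cv2.connectedComponentsWithStats(m)
for i in range(1,n): print(s[i],ce[i],onz(c,ce[i],0.098))
crop=cv2.resize(im[115:240,200:325,::-1],(600,600),interpolation=cv2.INTER_CUBIC)
s2=cs["scene"]["pixels"][140:240,190:320,::-1]
cv2.imwrite("pics/crop.png",crop)
cv2.imwrite("pics/crop2.png",cv2.resize(s2,(780,600),interpolation=cv2.INTER_CUBIC))
E
```

```text
plate ((0.557781457901001, 0.03446291387081146), (0.13510560989379883, 0.30549582839012146), 64.86566162109375)
[[ 0.39080408  0.03818485]
 [ 0.6673738  -0.09157208]
 [ 0.72475886  0.03074098]
 [ 0.44818914  0.1604979 ]]
[257 159   9  20  87] [260.8045977  169.10344828] [0.56292605 0.03144227 0.098     ]
```

View pics/crop.png

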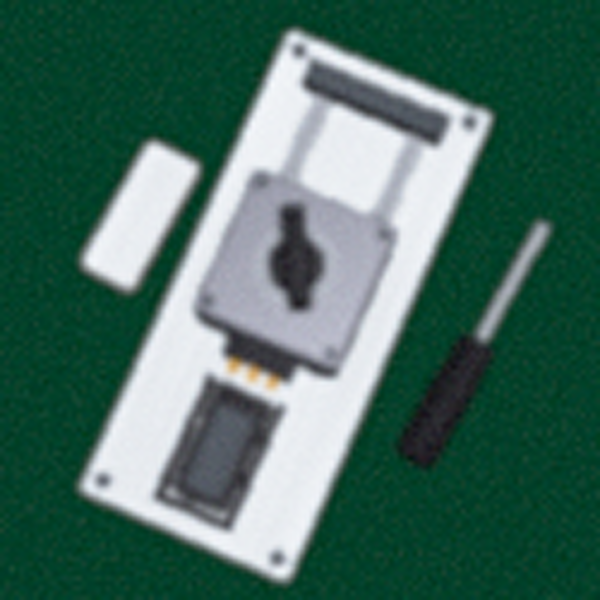

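View pics/crop2.png

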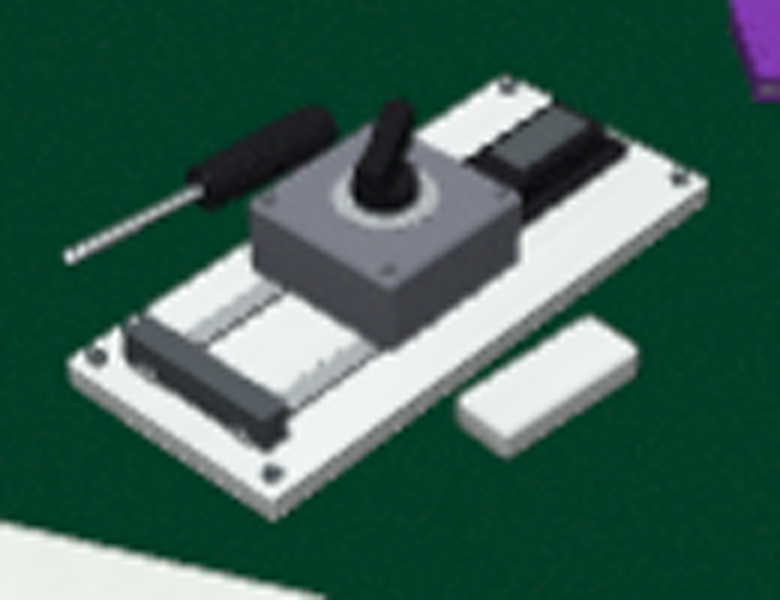

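The enlarged crop shows the knob bar running from crop (291,208) to (301,306), nearly vertical in the picture. It sits on the grey head, whose contacts face the nest at (222,455), and the stop block is at (375,100). This is the one jig on the bench, so it is the target. Next I'll compute the bar angle and the offsets.

```bash
python3 - <<'E'
from h import *
import pickle
cs=pickle.load(open("c0.pkl","rb")); c=cs["top"]
f=lambda x,y:(200+(x+.5)/4.8-.5,115+(y+.5)/4.8-.5)
a=onz(c,f(291,208),.098); 
for z in(.098,.085,.074):
    b=onz(c,f(301,306),z); d=a-b; print(z,a,b,np.hypot(*d[:2]),np.arctan2(d[1],d[0]),(a+b)/2)
m=cs["top"]["pixels"].max(2)[157:182,250:272]<70
ys,xs=np.nonzero(m); q=np.array([onz(c,(x+250,y+157),.095)[:2] for x,y in zip(xs,ys)])
ctr=q.mean(0); w,v=np.linalg.eigh(np.cov((q-ctr).T)); print("pca",ctr,v[:,1],np.arctan(v[1,1]/v[0,1]))
# head top corners (screw holes) z=.062
h=[onz(c,f(*p),.062)[:2] for p in((262,180),(385,233),(332,354),(208,301))]; print("head ctr",np.mean(h,0)); 
d=(h[0]-h[3]+h[1]-h[2]);print("yaw",np.arctan2(d[1],d[0]))
s=cs["scene"]; g=lambda x,y:(190+(x+.5)/6-.5,140+(y+.5)/6-.5)
print("scene knob top far/near",onz(s,g(398,108),.098),"washer ctr",onz(s,g(386,190),.062))
print("instr",[onz(c,(u/800*512,v/600*384),.0) for u,v in((367,124),(560,120))], onz(c,(235,64),.15))
E
```

```text
0.098 [0.59238223 0.03223808 0.098     ] [0.5386405 0.0281433 0.098    ] 0.05389749902227278 0.07604689315060095 [0.56551136 0.03019069 0.098     ]
0.085 [0.59238223 0.03223808 0.098     ] [0.54109797 0.02798614 0.085     ] 0.0514602223201244 0.08272009592930858 [0.5667401  0.03011211 0.0915    ]
0.074 [0.59238223 0.03223808 0.098     ] [0.54317736 0.02785317 0.074     ] 0.049399864152565025 0.08888073885187905 [0.56777979 0.03004562 0.086     ]
pca [0.56445433 0.03084625] [-0.99811303 -0.06140339] 0.06144203962060896
head ctr [0.56778197 0.02955376]
yaw -0.4330476265784437
scene knob top far/near [0.55137689 0.02985155 0.098     ] washer ctr [0.5659779  0.02887518 0.062     ]
instr [array([0.85562729, 0.10076048, 0.        ]), array([ 0.85356734, -0.26266215,  0.        ])] [0.8227386  0.09051106 0.15      ]
```

Request:
carry_out(
  plan=[
    [[-30, -21, 0, 0, 0, 0, 60], [-30, -21, 0, 0, 0, 0, 60], [-30, -21, 0, 0, 0, 0, 60], [-30, -21, 0, 0, 0, 0, 60], [-30, -21, 0, 0, 0, 0, 60], [-30, -21, 0, 0, 0, 0, 60], [-30, -21, 0, 0, 0, 0, 60], [-30, -21, 0, 0, 0, 0, 60], [-30, -21, 0, 0, 0, 0, 60], [-30, -21, 0, 0, 0, 0, 60], [-30, -21, 0, 0, 0, 0, 60], [-30, -21, 0, 0, 0, 0, 60], [-30, -21, 0, 0, 0, 0, 60], [-30, -21, 0, 0, 0, 0, 60], [-30, -21, 0, 0, 0, 0, 60], [-30, -21, 0, 0, 0, 0, 60], [-30, -21, 0, 0, 0, 0, 60], [-30, -21, 0, 0, 0, 0, 60], [0, 0, 0, 0, 0, 0, 60], [0, 0, 0, 0, 0, 0, 60]],
  ],
)

```text
time_s: 1.77
ee_pos: [0.566, 0.0319, 0.2045]
eef_rot: [-3.141, -0.002, 2.889]
force: [-0.5, 0.2, 0.1]
grip_width: 0.0598
grip_force: 0.0
```

Request:
carry_out(
  plan=[
    [[0, 0, 0, 0, 0, 0.12, 60], [0, 0, 0, 0, 0, 0.12, 60], [0, 0, 0, 0, 0, 0.12, 60], [0, 0, 0, 0, 0, 0.12, 60], [0, 0, 0, 0, 0, 0.12, 60], [0, 0, 0, 0, 0, 0.12, 60], [0, 0, 0, 0, 0, 0.12, 60], [0, 0, 0, 0, 0, 0.12, 60], [0, 0, 0, 0, 0, 0.12, 60], [0, 0, 0, 0, 0, 0.12, 60], [0, 0, 0, 0, 0, 0.12, 60], [0, 0, 0, 0, 0, 0.12, 60], [0, 0, 0, 0, 0, 0.12, 60], [0, 0, 0, 0, 0, 0.12, 60], [0, 0, 0, 0, 0, 0.12, 60], [0, 0, 0, 0, 0, 0.12, 60], [0, 0, 0, 0, 0, 0.12, 60], [0, 0, 0, 0, 0, 0.12, 60], [0, 0, 0, 0, 0, 0.12, 60], [0, 0, 0, 0, 0, 0.12, 60]],
  ],
)

```text
time_s: 3.43
ee_pos: [0.5651, 0.0343, 0.2055]
eef_rot: [-3.141, 0.0, 0.487]
force: [-0.7, -1.0, 0.2]
grip_width: 0.0603
grip_force: 0.0
```

Request:
carry_out(
  plan=[
    [[0, 0, 20, 0, 0, 0.1, 45], [0, 0, 20, 0, 0, 0.1, 45], [0, 0, 20, 0, 0, 0.1, 45], [0, 0, 20, 0, 0, 0.115, 45], [0, 0, 15, 0, 0, 0, 45], [0, 0, 0, 0, 0, 0, 45], [0, 0, 0, 0, 0, 0, 45], [0, 0, 0, 0, 0, 0, 45]],
  ],
)

```text
time_s: 4.1
ee_pos: [0.566, 0.0337, 0.1117]
eef_rot: [3.142, -0.001, 0.078]
force: [0.3, -0.5, 0.8]
grip_width: 0.0448
grip_force: 0.0
```

```bash
python3 - <<'E'
from h import *
o=telemetry.get_obs(); print(o["ee_pos"],o["eef_rot"],o["qpos"],o["force"],o["moment"])
cs={n:optics.camera(n) for n in("scene","top")}
o=telemetry.get_obs(); print(o["ee_pos"],o["eef_rot"])
a=cs["scene"]["pixels"][110:220,190:320,::-1]; b=cs["top"]["pixels"][120:230,200:330,::-1]
cv2.imwrite("pics/a1.png",cv2.resize(np.hstack([a,b]),(800,338),interpolation=cv2.INTER_CUBIC))
E
```

```text
[0.5659933  0.03368497 0.11167984] [ 3.14152182e+00 -1.36310567e-03  7.81984987e-02] [-5.17162566e-03  4.28606709e-01  1.57472748e+00  4.73023113e-05
  1.13689419e+00  1.48740639e+00] [ 0.31050408 -0.52280665  0.77252361] [-0.03779511  0.10156223 -0.0130841 ]
[0.56616988 0.03343816 0.11176562] [ 3.14145799e+00 -1.88370423e-03  7.75958442e-02]
```

View pics/a1.png

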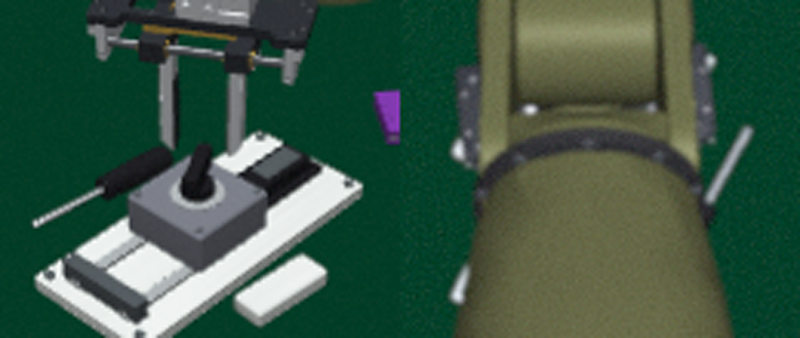

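The picture shows the fingers straddling the knob: tips at (168,145) and (235,150), knob at (200,165). I'll correct 3.5 mm sideways, lower the gripper and close gently.

Request:
carry_out(
  plan=[
    [[0, 3.5, 0, 0, 0, 0, 45], [0, 0, 12, 0, 0, 0, 45], [0, 0, 12, 0, 0, 0, 45], [0, 0, 6, 0, 0, 0, 45], [0, 0, 4.5, 0, 0, 0, 45], [0, 0, 0, 0, 0, 0, 45], [0, 0, 0, 0, 0, 0, 30], [0, 0, 0, 0, 0, 0, 20], [0, 0, 0, 0, 0, 0, 10], [0, 0, 0, 0, 0, 0, 8], [0, 0, 0, 0, 0, 0, 8], [0, 0, 0, 0, 0, 0, 8], [0, 0, 0, 0, 0, 0, 8], [0, 0, 0, 0, 0, 0, 8]],
  ],
  squeeze=10,
)

```text
time_s: 5.37
ee_pos: [0.5662, 0.0295, 0.0762]
eef_rot: [3.141, -0.0, 0.077]
force: [-0.4, -1.6, 3.2]
grip_width: 0.0139
grip_force: 10.0
```

```bash
cat > st.py <<'E'
from h import *
o=telemetry.get_obs(); print(o["ee_pos"].round(4),o["eef_rot"].round(3),"j6",o["qpos"][5].round(3),"F",o["force"].round(2),"M",o["moment"].round(3),"grip",o["grip_width"],o["grip_force"],o["time_s"])
E
python3 st.py
```

```text
[0.5662 0.0295 0.0762] [ 3.141 -0.     0.077] j6 1.482 F [-0.45 -1.62  3.24] M [-0.552  0.213 -0.151] grip 0.013920131845331763 9.994457513093948 5.3667
```

Request:
carry_out(
  plan=[
    [[0, 0, -1, 0, 0, 0, 8], [0, 0, 0, 0, 0, 0, 8], [0, 0, 0, 0, 0, 0, 8]],
  ],
  squeeze=25,
)

```text
time_s: 5.62
ee_pos: [0.5661, 0.0294, 0.0763]
eef_rot: [3.141, 0.0, 0.077]
force: [4.5, -3.9, -7.7]
grip_width: 0.0137
grip_force: 25.0
```

```bash
python3 st.py
```

```text
[0.5661 0.0294 0.0763] [3.141 0.    0.077] j6 1.482 F [ 4.5  -3.9  -7.65] M [-0.693 -0.784 -0.115] grip 0.01371783071523027 24.960797131061554 5.6167
```

Request:
carry_out(
  plan=[
    [[0, 0, 0, 0, 0, -0.03, 8], [0, 0, 0, 0, 0, -0.03, 8], [0, 0, 0, 0, 0, 0, 8], [0, 0, 0, 0, 0, 0, 8]],
  ],
)

```text
time_s: 5.95
ee_pos: [0.5661, 0.0293, 0.0763]
eef_rot: [3.141, 0.0, 0.137]
force: [5.6, -4.7, -7.5]
grip_width: 0.0134
grip_force: 25.0
```

```bash
python3 st.py
```

```text
[0.5661 0.0293 0.0763] [3.141 0.    0.137] j6 1.422 F [ 5.57 -4.67 -7.54] M [-0.794 -0.792 -0.048] grip 0.01340459739523404 24.963027834892273 5.95
```

Request:
carry_out(
  plan=[
    [[0, 0, 0, 0, 0, -0.03, 8], [0, 0, 0, 0, 0, -0.03, 8], [0, 0, 0, 0, 0, 0, 8], [0, 0, 0, 0, 0, 0, 8]],
  ],
)

```text
time_s: 6.28
ee_pos: [0.5661, 0.0292, 0.0763]
eef_rot: [3.141, 0.0, 0.197]
force: [5.7, -5.8, -7.9]
grip_width: 0.0137
grip_force: 25.0
```

```bash
python3 st.py
```

```text
[0.5661 0.0292 0.0763] [3.141 0.    0.197] j6 1.362 F [ 5.7  -5.76 -7.9 ] M [-0.912 -0.793 -0.019] grip 0.013744399451333067 24.962866008281708 6.2833
```

```bash
sed -i 's/,"grip",/,"tau",o["tau"].round(3)[3:],"grip",/' st.py; python3 st.py
```

```text
[0.5661 0.0292 0.0763] [3.141 0.    0.197] j6 1.362 F [ 5.7  -5.76 -7.9 ] M [-0.912 -0.793 -0.019] tau [ 1.075  1.252 -0.206] grip 0.013744399451333067 24.962866008281708 6.2833
```

Request:
carry_out(
  plan=[
    [[0, 0, 0, 0, 0, -0.03, 8], [0, 0, 0, 0, 0, -0.03, 8]],
  ],
)

```text
time_s: 6.45
ee_pos: [0.5661, 0.0291, 0.0763]
eef_rot: [3.141, 0.0, 0.258]
force: [4.9, -5.7, -8.2]
grip_width: 0.0138
grip_force: 25.0
```

```bash
python3 st.py
```

```text
[0.5661 0.0291 0.0763] [3.141 0.    0.258] j6 1.301 F [ 4.89 -5.74 -8.21] M [-1.105 -0.822 -0.213] tau [1.239 1.306 0.735] grip 0.013806819491079174 24.964881241321564 6.45
```

Request:
carry_out(
  plan=[
    [[0, 0, 0, 0, 0, 0.03, 8], [0, 0, 0, 0, 0, 0.03, 8]],
  ],
)

```text
time_s: 6.62
ee_pos: [0.5661, 0.0292, 0.0763]
eef_rot: [3.141, 0.0, 0.196]
force: [5.3, -4.3, -7.7]
grip_width: 0.0137
grip_force: 25.0
```

```bash
python3 st.py
```

```text
[0.5661 0.0292 0.0763] [3.141 0.    0.196] j6 1.363 F [ 5.27 -4.32 -7.65] M [-0.868 -0.818  0.175] tau [ 1.125  1.242 -0.897] grip 0.013698202797855647 25.00528246164322 6.6167
```

Turning anticlockwise reads an even moment of about -0.2 N m, and turning back reads +0.18 N m, with no spring build-up. Anticlockwise is therefore the loosening way, so I'll carry on in small stages.

Request:
carry_out(
  plan=[
    [[0, 0, 0, 0, 0, -0.03, 8], [0, 0, 0, 0, 0, -0.03, 8], [0, 0, 0, 0, 0, -0.03, 8]],
  ],
)

```text
time_s: 6.87
ee_pos: [0.5661, 0.0291, 0.0763]
eef_rot: [3.141, 0.0, 0.288]
force: [4.5, -6.0, -8.0]
grip_width: 0.0135
grip_force: 25.0
```

```bash
python3 st.py
```

```text
[0.5661 0.0291 0.0763] [3.141 0.    0.288] j6 1.27 F [ 4.52 -6.04 -8.  ] M [-1.142 -0.883 -0.137] tau [1.31  1.336 0.616] grip 0.01354015595103427 24.965002834796906 6.8667
```

Request:
carry_out(
  plan=[
    [[0, 0, 0, 0, 0, -0.03, 8], [0, 0, 0, 0, 0, -0.03, 8]],
  ],
)

```text
time_s: 7.03
ee_pos: [0.5662, 0.029, 0.0763]
eef_rot: [3.141, 0.0, 0.348]
force: [4.7, -7.4, -8.5]
grip_width: 0.0141
grip_force: 25.0
```

```bash
python3 st.py
```

```text
[0.5662 0.029  0.0763] [3.141 0.    0.348] j6 1.21 F [ 4.7  -7.37 -8.46] M [-1.281 -0.899 -0.174] tau [1.452 1.406 0.587] grip 0.01408718714969884 24.96515303850174 7.0333
```

Request:
carry_out(
  plan=[
    [[0, 0, 0, 0, 0, -0.1, 8], [0, 0, 0, 0, 0, -0.1, 8], [0, 0, 0, 0, 0, -0.1, 8], [0, 0, 0, 0, 0, -0.1, 8], [0, 0, 0, 0, 0, -0.1, 8], [0, 0, 0, 0, 0, -0.1, 8], [0, 0, 0, 0, 0, -0.1, 8]],
  ],
)

```text
time_s: 7.62
ee_pos: [0.5669, 0.0282, 0.0763]
eef_rot: [3.139, 0.001, 1.051]
force: [12.9, -13.2, -12.9]
grip_width: 0.0142
grip_force: 25.0
```

```bash
python3 st.py
```

```text
[0.5669 0.0282 0.0763] [3.139e+00 1.000e-03 1.051e+00] j6 0.507 F [ 12.89 -13.2  -12.85] M [-2.38  -2.114 -0.21 ] tau [2.743 3.125 2.325] grip 0.014198788462967678 24.970902800559998 7.6167
```

The side force has grown because the tool axis is about 2 mm off the knob axis. I'll ease that off before going on.

Request:
carry_out(
  plan=[
    [[-0.5, 1.9, 0.8, 0, 0, 0, 8], [0, 0, 0, 0, 0, 0, 8], [0, 0, 0, 0, 0, 0, 8]],
  ],
)

```text
time_s: 7.87
ee_pos: [0.5675, 0.0279, 0.0762]
eef_rot: [3.141, 0.0, 1.046]
force: [0.4, -5.7, 1.3]
grip_width: 0.0135
grip_force: 25.0
```

```bash
python3 st.py
```

```text
[0.5675 0.0279 0.0762] [3.141 0.    1.046] j6 0.51 F [ 0.38 -5.69  1.31] M [-1.079 -0.03   0.191] tau [1.433 0.156 0.064] grip 0.013469813768011573 25.007439851760864 7.8667
```

Request:
carry_out(
  plan=[
    [[0, 0, 0, 0, 0, -0.1, 8], [0, 0, 0, 0, 0, -0.1, 8], [0, 0, 0, 0, 0, -0.1, 8], [0, 0, 0, 0, 0, -0.1, 8], [0, 0, 0, 0, 0, -0.1, 8]],
  ],
)

```text
time_s: 8.28
ee_pos: [0.5678, 0.0279, 0.0762]
eef_rot: [3.14, 0.001, 1.551]
force: [4.7, -4.9, -1.3]
grip_width: 0.0136
grip_force: 25.0
```

```bash
python3 st.py
```

```text
[0.5678 0.0279 0.0762] [3.140e+00 1.000e-03 1.551e+00] j6 0.005 F [ 4.69 -4.95 -1.31] M [-1.185 -0.689 -0.193] tau [1.29  1.187 2.345] grip 0.013618692022184407 24.966985881328583 8.2833
```

Request:
carry_out(
  plan=[
    [[0, 0, 0, 0, 0, -0.1, 8], [0, 0, 0, 0, 0, -0.1, 8], [0, 0, 0, 0, 0, -0.1, 8], [0, 0, 0, 0, 0, -0.1, 8], [0, 0, 0, 0, 0, -0.1, 8], [0, 0, 0, 0, 0, 0, 8], [0, 0, 0, 0, 0, 0, 8], [0, 0, 0, 0, 0, 0, 8], [0, 0, 0, 0, 0, 0, 8]],
  ],
)

```text
time_s: 9.03
ee_pos: [0.5686, 0.0281, 0.0763]
eef_rot: [3.139, 0.002, 2.046]
force: [10.1, -4.1, -4.8]
grip_width: 0.0137
grip_force: 25.0
```

```bash
python3 st.py
```

```text
[0.5686 0.0281 0.0763] [3.139e+00 2.000e-03 2.046e+00] j6 -0.49 F [10.06 -4.11 -4.78] M [-0.805 -1.772  0.187] tau [1.007 2.563 0.135] grip 0.01365369346474138 25.014582574367523 9.0333
```

Request:
carry_out(
  plan=[
    [[-2, 1.5, 0, 0, 0, 0, 8], [-2, 1.5, 0, 0, 0, 0, 8], [-2, 1.5, 0, 0, 0, 0, 8], [0, 0, 0, 0, 0, 0, 8]],
  ],
)

```text
time_s: 9.37
ee_pos: [0.5746, 0.0252, 0.0762]
eef_rot: [3.141, -0.0, 2.047]
force: [2.4, 2.0, 1.4]
grip_width: 0.0137
grip_force: 25.0
```

```bash
python3 st.py
```

```text
[0.5746 0.0252 0.0762] [ 3.141 -0.     2.047] j6 -0.496 F [2.4  2.05 1.39] M [ 0.303 -0.197  0.137] tau [-0.441  0.393  0.088] grip 0.013689143150054463 25.010961592197418 9.3667
```

Request:
carry_out(
  plan=[
    [[-4, 3.1, 0, 0, 0, 0, 8], [-4, 3.1, 0, 0, 0, 0, 8], [-4, 3.1, 0, 0, 0, 0, 8], [-4, 3.1, 0, 0, 0, 0, 8], [-4, 3.1, 0, 0, 0, 0, 8], [-4, 3.1, 0, 0, 0, 0, 8], [-4, 3.1, 0, 0, 0, 0, 8], [-4, 3.1, 0, 0, 0, 0, 8], [-4, 3.1, 0, 0, 0, 0, 8]],
  ],
)

```text
time_s: 10.12
ee_pos: [0.616, 0.0057, 0.0762]
eef_rot: [3.141, -0.0, 2.047]
force: [-1.4, 5.2, 4.2]
grip_width: 0.0138
grip_force: 25.0
```

```bash
python3 st.py
```

```text
[0.616  0.0057 0.0762] [ 3.141 -0.     2.047] j6 -0.526 F [-1.41  5.18  4.16] M [0.808 0.384 0.113] tau [-0.966 -0.62   0.195] grip 0.01382346907431457 25.01045823097229 10.1167
```

Request:
carry_out(
  plan=[
    [[-2, 1.55, 0, 0, 0, 0, 8], [-2, 1.55, 0, 0, 0, 0, 8], [0, 0, 0, 0, 0, 0, 8], [0, 0, 0, 0, 0, 0, 8]],
  ],
)

```text
time_s: 10.45
ee_pos: [0.6207, 0.0035, 0.0762]
eef_rot: [3.14, 0.001, 2.047]
force: [4.8, 3.7, 1.1]
grip_width: 0.0134
grip_force: 25.0
```

```bash
python3 st.py
```

```text
[0.6207 0.0035 0.0762] [3.140e+00 1.000e-03 2.047e+00] j6 -0.529 F [4.81 3.74 1.07] M [ 0.525 -0.784  0.132] tau [-0.7    1.219  0.109] grip 0.013439462904022488 25.01084715127945 10.45
```

Request:
carry_out(
  plan=[
    [[-1.2, 0.9, 0, 0, 0, 0, 8], [-1.2, 0.9, 0, 0, 0, 0, 8], [0, 0, 0, 0, 0, 0, 8], [0, 0, 0, 0, 0, 0, 8]],
  ],
)

```text
time_s: 10.78
ee_pos: [0.623, 0.0025, 0.0762]
eef_rot: [3.141, 0.0, 2.047]
force: [1.9, 5.2, 3.2]
grip_width: 0.0134
grip_force: 25.0
```

```bash
python3 st.py
```

```text
[0.623  0.0025 0.0762] [3.141 0.    2.047] j6 -0.531 F [1.93 5.23 3.21] M [ 0.805 -0.293  0.085] tau [-1.017  0.483  0.11 ] grip 0.013403689773760608 25.009483695030212 10.7833
```

Request:
carry_out(
  plan=[
    [[-1.2, 0.9, 0, 0, 0, 0, 8], [-1.2, 0.9, 0, 0, 0, 0, 8], [0, 0, 0, 0, 0, 0, 8], [0, 0, 0, 0, 0, 0, 8]],
  ],
)

```text
time_s: 11.12
ee_pos: [0.6232, 0.0021, 0.0761]
eef_rot: [-3.137, -0.004, 2.047]
force: [-19.0, 11.1, 13.8]
grip_width: 0.0136
grip_force: 25.0
```

```bash
python3 st.py
```

```text
[0.6232 0.0021 0.0761] [-3.137 -0.004  2.047] j6 -0.533 F [-19.04  11.14  13.83] M [ 1.895  3.277 -0.035] tau [-2.195 -4.705 -0.063] grip 0.013630578279285122 24.99747097492218 11.1167
```

The stop is met, with 22 N opposing. I'll ease off 2 mm, open and rise.

Request:
carry_out(
  plan=[
    [[1.4, -1.1, 0, 0, 0, 0, 8], [0, 0, 0, 0, 0, 0, 8], [0, 0, 0, 0, 0, 0, 20], [0, 0, 0, 0, 0, 0, 40], [0, 0, 0, 0, 0, 0, 45], [0, 0, 0, 0, 0, 0, 45], [0, 0, 0, 0, 0, 0, 45], [0, 0, -15, 0, 0, 0, 45], [0, 0, -25, 0, 0, 0, 45], [0, 0, -35, 0, 0, 0, 45], [0, 0, -35, 0, 0, 0, 45], [0, 0, -35, 0, 0, 0, 45], [0, 0, 0, 0, 0, 0, 45], [0, 0, 0, 0, 0, 0, 45]],
  ],
)

```text
time_s: 12.28
ee_pos: [0.6244, 0.0016, 0.223]
eef_rot: [3.139, 0.002, 2.047]
force: [-0.2, 0.1, -0.7]
grip_width: 0.0449
grip_force: 0.0
```

```bash
python3 st.py; python3 - <<'E'
from h import *
a=optics.camera("scene")["pixels"][120:240,180:340,::-1]
cv2.imwrite("pics/a2.png",cv2.resize(a,(800,600),interpolation=cv2.INTER_CUBIC))
E
```

```text
[0.6244 0.0016 0.223 ] [3.139e+00 2.000e-03 2.047e+00] j6 -0.532 F [-0.21  0.12 -0.72] M [-0.033  0.087 -0.053] tau [0.063 0.446 0.001] grip 0.0448635815061602 0.0 12.2833
```

View pics/a2.png

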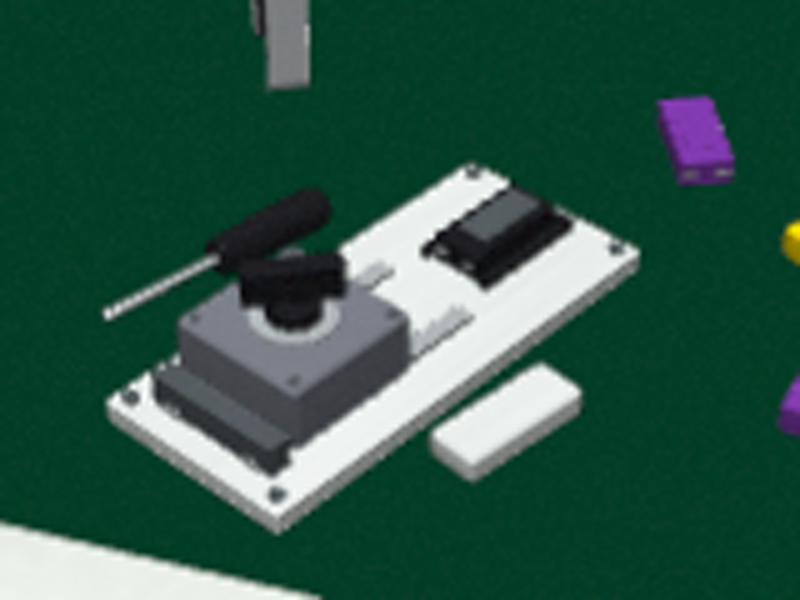

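The picture shows the head (295,350) against its stop block (220,415) and the knob bar (292,278) turned well over 90°. The charger is in its nest (500,230), the hub and driver haven't moved, and the gripper is clear.

```bash
python3 -c "
from h import *
print(ctrl.hand_in())"
```

```text
the job is handed in; nothing more can be done
None
```

The job is handed in: the knob came loose anticlockwise (about 1.97 rad at the tool), the head is back against its stop, the charger is in its nest, and the gripper is clear; the judge's verdict was not shown.

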